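# Rake the dropped brass ring out from under the drying rack

## Robot

A 6-joint arm with a two-finger parallel gripper is mounted at the origin on the work surface. World frame = base frame: x ahead of the robot, y to its left, z up, the work surface at z = 0. Lengths are in m, angles in degrees, forces in N, time in s.
With the tool pointing down it reaches from about 0.4 to 0.825 m from the base axis. Payload 7 kg.
Tool frame: the origin (TCP) lies on the centre line of the jaws, within the pads' length; the fingertips stand 17 mm ahead of it and the grasp point (between the pads) lies 2 mm behind it; y points along the fingers, z is the direction in which the jaws open and shut, and the axes are right-handed (so a half turn about y gives the same grasp; the last joint's range is limited). The gripper opens to 88 mm and grips with 3 to 60 N. Pads are 19 mm wide; open, the fingers measure 130 mm over their backs; the gripper's body (78 mm by 193 mm) begins 47 mm behind the grasp point.
Start: joints at [-59.582, 20.546, 0.682, 0, -70.136, -16.507], TCP at [0.162, -0.655, 0.244] pointing down, gripper open.
Joint ranges: [-176.03, 176.03], [-82.01, 121.73], [-58.28, 71.71], [-173.87, 95.51], [-174.79, -0.11], [-173.66, 173.66]. Speed limits (degrees/s): [136.94, 136.94, 172.46, 180, 180, 180].

## Interface

Orientations are given as [roll, pitch, yaw] about the fixed x, y, z axes, in that order (R = Rz(yaw) Ry(pitch) Rx(roll)).
In Python, from plant import r, capture, camera_info gives the robot as it stands. The module is installed in compiled form; this text tells all that it offers.
- The arm moves only by the tool apply_moves, never from a script. Its argument "deltas" is a list of rows, each an object of numbers: "tx", "ty", "tz": the shift along the tool's x, y, z in m; "turn": the turn about the tool's y in rad; "gripper": the finger opening in m, from 0 to 0.0876. A call has 1 to 5 rows; each row is the pose to reach, as a shift and turn from the pose commanded when the call began, along the tool's axes at that moment; what a row does not reach only later rows make up. A row lasts 1/10 s, in which the tool goes at most 50 mm and 8.59 degrees, less where a joint would pass 70% of its speed; a pose out of reach is approached as far as the arm can. A call with a gripper value outside its range is refused whole. The fingers move at their own pace and stop on an object; "newtons" is the grip in N (left out, the last holds). Time passes only in rows, so rows that repeat a pose let the fingers close. It gives the time, the measured TCP pose, the force and the opening at its end, in the units of the state.
- r.get_state(): the state, without advancing time (a new reading comes with each control period).
- capture(name): name is "scene" or "top" or "wrist"; returns (picture, depth): 400x640x3 uint8, red, green, blue; 400x640 float32, m along the optical axis (not along the pixel's ray), 0 where there is no reading.
- camera_info(name): a dict with "K" (3x3 intrinsics, pixels), "k1" (the pictures are not rectified: a ray, as slopes to the right and down, at radius r is drawn at 1 + k1 r^2 times it, then the intrinsics apply), "eye" and "orientation" of the camera in the world; the wrist camera has in their place "tool_from_camera" (4x4, takes a point from camera to tool coordinates, whose origin is the TCP and whose axes are the tool frame's). Camera axes: x right, y up, looking along -z (the intrinsics and any distortion apply to the point x, -y, -z); pixel columns grow to the right and rows downward; lengths in m; the calibration is good to about 2 mm. A picture is of the moment at which its call begins: read the wrist's pose just before it. camera_info takes no time and is no camera call.
- r.close_job(): hands the job in, once; it reports no verdict.
The state is a dict: "time_s": time; "joints": joint angles; "qd": joint speeds; "joint_torque": joint torques, N m; "tcp_pos": TCP position; "eef_rot": TCP orientation; "contact_force": force on the tool from outside, world axes, zero at the start; "moment": the same for the moment, N m; "gripper_width": finger opening in m.
Only numpy, scipy, OpenCV 4.12 (cv2) and the standard library are available. Lean on these libraries where they do the work, as an engineer would, in place of code of your own. Each camera call takes 0.05 s, during which the arm holds its last target.

## Task

A brass eyelet ring has rolled under the low drying rack on the shoe-repair bench. Take the flat rake by its wooden handle, reach under the rack from its open front, hook the red lip behind the brass ring and draw the ring out until it lies at least a couple of centimetres clear in front of the rack, then leave the rake lying flat on the bench and let go. Do not touch the brass ring with the gripper, and leave the steel ring where it lies under the rack.

Things in the scene. Friction and masses are not known exactly. Their poses are not given: they have to be found in the camera images.
- rake_grip (a point): Centre of the rake's wooden handle, 70 long (x), 18 wide (y), 46 high, 23 mm above the bench as it lies flat. x runs from handle to lip, z up. A 16 wide, 4 thick aluminium strip, underside 14 mm above the bench, runs to +x and ends in a turned-down red lip: 60 wide (y), 18 high, down to the bench, inner face at x = +185, outer at +190. Loose, 150 g; grip across the 18 mm.
- rack: Low fixed rack: see-through grid of dark steel bars on four 10 mm corner posts (x = +-70, y = +-135), 150 deep (x), 280 wide (y). Origin on the bench under its middle. Open front edge at x = -75; -x points out of the front. Free height beneath 64 mm, top of bars 72 mm; loose jars on its rear board (x over +25) reach 140 mm up.
- brass_ring_mid (a point): Middle of the brass (yellow) ring: 26 mm outside, 13 mm hole, 8 mm high, about 30 g, lying flat on the bench under the rack (middle 4 mm up), 25 to 70 mm behind its front edge and at least 80 mm from the steel ring. The one to draw out.
- steel_ring_mid (a point): Middle of the steel (grey) ring of the same size, also lying under the rack; to be left alone.
Not all that is in view belongs to the job. Leave any black or purple look-alike of the part that bears rake_grip alone.

How it is judged (in metres and radians):
On the way:
1. the rake's lip is down behind the brass ring while the ring is still under the rack (x of brass_ring_mid in the frame of rack above -0.075 m and x of brass_ring_mid in the frame of rake_grip between 0.05 and 0.183 m and y of brass_ring_mid in the frame of rake_grip between -0.04 and 0.04 m and height (world z) of rake_grip below 0.035 m), for 0.1 s.
At the end, for the whole second after the job is handed in: The brass ring lies on the bench, at rest, its centre 20 to 225 mm in front of the rack's front edge and within 220 mm of its centre line; the rake lies flat on the bench (within about 10 degrees), released and at rest; the steel ring is within 20 mm of where it began (x of brass_ring_mid in the frame of rack between -0.3 and -0.095 m and y of brass_ring_mid in the frame of rack between -0.22 and 0.22 m and height (world z) of brass_ring_mid below 0.015 m and linear speed of each of brass_ring, rake below 0.02 m/s and height (world z) of rake_grip below 0.033 m and angle between rake_grip's own z axis and vertical below 0.2 rad and distance of steel_ring_mid from where it was at the start of the episode below 0.02 m); the robot touches nothing.
It fails at once if the gripper or arm touched the brass ring (contact force between any of the fingers, the arm and brass_ring above 0.3 N).
It fails at once if the steel ring was shifted by more than 20 mm (distance of steel_ring_mid from where it was at the start of the episode above 0.02 m).
It also fails if it takes over 42 s, if anything falls off the work surface, if the arm or the gripper's body presses on something with over 40 N, if the wrist force passes 120 N, or if a joint passes its speed limit or range.

## Working session

There is one attempt and no reset: what is moved stays moved. The work goes in short steps, Python scripts to look and compute and a tool call to move; the robot and the scene stay as the last step left them, time stands still between calls to the robot, and variables do not carry over. Pictures are saved under pics/ and viewed, and the job is handed in when it is done.

Besides the shell and the picture viewer there is one more tool, called by a JSON object that holds its "op" and its "data", one argument or row to a line. apply_moves: Moves the arm, as the interface text tells. Its arguments: {"type":"object","properties":{"deltas":{"type":"array","items":{"type":"object","properties":{"tx":{"type":"number"},"ty":{"type":"number"},"tz":{"type":"number"},"turn":{"type":"number"},"gripper":{"type":"number"}}}},"newtons":{"type":"number"}},"required":["deltas"]}

```bash
mkdir -p pics; cat > h.py <<'E'
import numpy as np, cv2
from plant import r, capture, camera_info
from scipy.spatial.transform import Rotation as R
def save(n,im): cv2.imwrite('pics/'+n+'.png', cv2.cvtColor(im,cv2.COLOR_RGB2BGR))
E
python3 - <<'E'
from h import *
print(r.get_state())
for n in ['scene','top','wrist']:
    print(n,camera_info(n))
    a,d=capture(n); save(n+'0',a); np.save(n+'0.npy',d); np.save(n+'0i.npy',a)
E
```

```text
{'time_s': 0.0, 'joints': array([-5.95803906e+01,  2.05894028e+01,  6.31032023e-01, -1.96809021e-02,
       -7.01358700e+01, -1.65069105e+01]), 'qd': array([ 0.00157503, -0.04330565,  0.01471011, -0.03473577, -0.08574268,
       -0.02301962]), 'joint_torque': array([ 1.03608563e-03, -5.82722104e+01,  2.93054903e+01,  6.99698836e+00,
        7.00484510e-03, -2.01254147e-04]), 'tcp_pos': array([ 0.16214866, -0.65473387,  0.24262616]), 'eef_rot': array([-8.99043862e+01,  9.04056092e-03,  1.39060038e+01]), 'contact_force': array([ 0.80104133, -0.08869145, -1.1285988 ]), 'moment': array([-0.00265168,  0.03149626, -0.02371018]), 'gripper_width': 0.08773019633708759}
scene {'K': array([[509.93636948,   0.        , 323.73303613],
       [  0.        , 509.93636948, 198.46045844],
       [  0.        ,   0.        ,   1.        ]]), 'k1': 0.01557319454928752, 'eye': array([1.24735924, 0.07504359, 0.60391337]), 'orientation': array([57.31597754, -1.16471875, 98.22425016])}
top {'K': array([[457.27934233,   0.        , 319.67283285],
       [  0.        , 457.27934233, 199.15903239],
       [  0.        ,   0.        ,   1.        ]]), 'k1': -0.1304092623135077, 'eye': array([ 0.33712569, -0.06669464,  1.06494158]), 'orientation': array([  3.78971759,  -0.15119658, -91.45443571])}
wrist {'K': array([[320.85105264,   0.        , 320.20603867],
       [  0.        , 320.85105264, 200.07220713],
       [  0.        ,   0.        ,   1.        ]]), 'k1': -0.050138181823076534, 'tool_from_camera': array([[ 5.83958905e-04, -9.58076376e-01, -2.86512334e-01,
        -7.79841084e-02],
       [ 1.31407546e-03,  2.86512871e-01, -9.58075492e-01,
        -1.41730776e-01],
       [ 9.99998966e-01,  1.82977888e-04,  1.42629639e-03,
        -2.00613648e-03],
       [ 0.00000000e+00,  0.00000000e+00,  0.00000000e+00,
         1.00000000e+00]])}
```

View pics/top0.png

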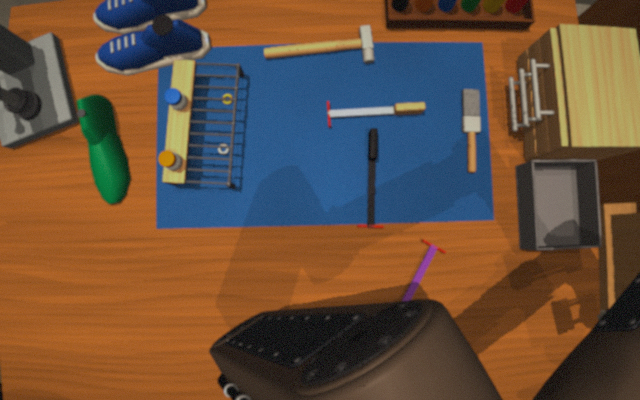

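View pics/scene0.png

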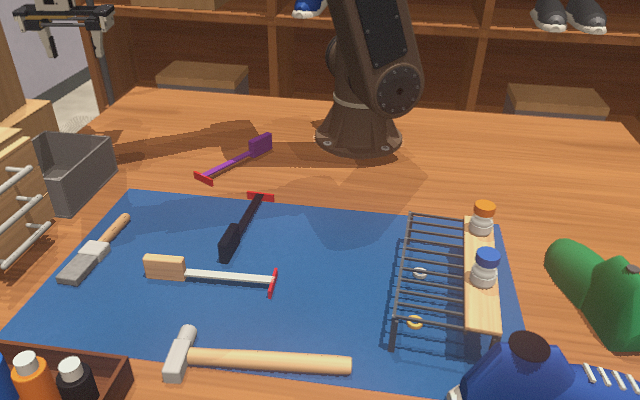

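View pics/wrist0.png

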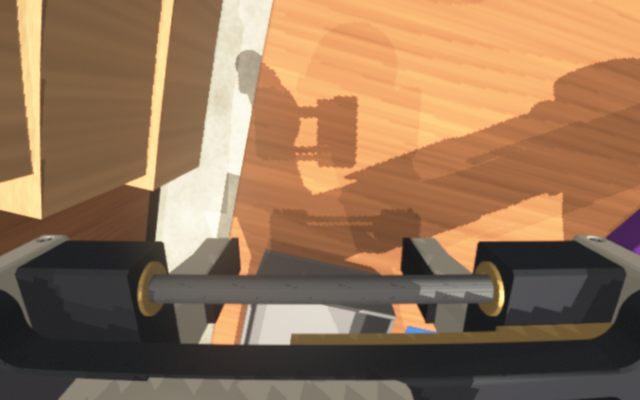

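The wooden-handled rake with a white strip is at top pixel (410,109), with its red lip at (329,113). It could be confused with:
- the black rake at (373,145)
- the purple rake at (425,265)
- the brush or spatula at (472,150)
- the hammer at (310,48)

The brass ring is at about (227,99) and the steel ring at (223,149). I'll check these in close crops.

```bash
python3 - <<'E'
from h import *
a=np.load('top0i.npy')
c=a[85:135,315:435]; save('c1',cv2.resize(c,None,fx=6,fy=6,interpolation=cv2.INTER_CUBIC))
c=a[55:195,155:255]; save('c2',cv2.resize(c,None,fx=4,fy=4,interpolation=cv2.INTER_CUBIC))
E
```

```text
(no output)
```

View pics/c1.png

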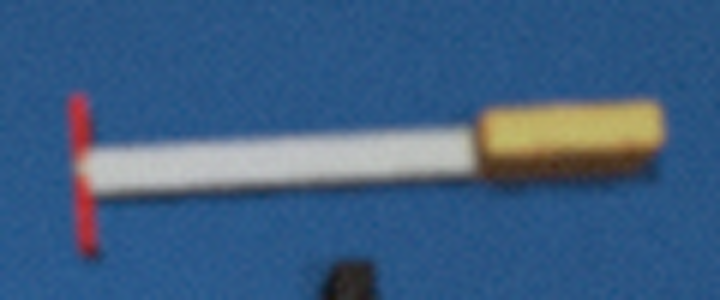

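View pics/c2.png

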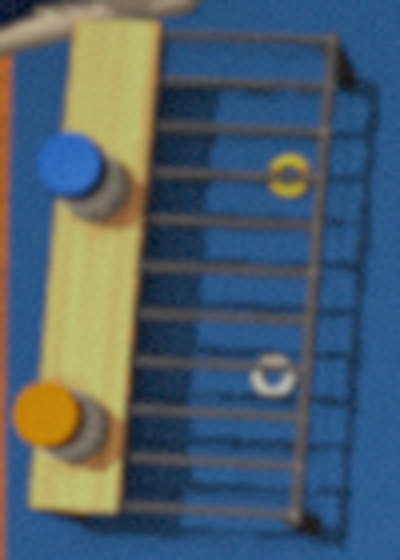

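The crop confirms a yellow wooden handle, a light strip and a red lip. In crop coordinates the brass ring is at (290,175) and the steel ring at (273,376). Next I convert these to world positions.

```bash
cat >> h.py <<'E'
def ray(info,uv,Rw=None,eye=None):
    K=info['K'];k=info['k1']
    x=(uv[0]-K[0,2])/K[0,0];y=(uv[1]-K[1,2])/K[1,1]
    rd=np.hypot(x,y);rr=rd
    for _ in range(30): rr=rd/(1+k*rr*rr)
    s=rr/rd if rd>0 else 1
    d=np.array([x*s,-y*s,-1.])
    if Rw is None:
        Rw=R.from_euler('xyz',info['orientation'],degrees=True).as_matrix();eye=info['eye']
    return eye,Rw@d
def atz(info,uv,z,Rw=None,eye=None):
    e,d=ray(info,uv,Rw,eye); return e+d*(z-e[2])/d[2]
def proj(info,P,Rw=None,eye=None):
    if Rw is None:
        Rw=R.from_euler('xyz',info['orientation'],degrees=True).as_matrix();eye=info['eye']
    p=Rw.T@(np.asarray(P)-eye); x=p[0]/-p[2];y=-p[1]/-p[2]; f=1+info['k1']*(x*x+y*y)
    return np.array([info['K'][0,0]*x*f+info['K'][0,2],info['K'][1,1]*y*f+info['K'][1,2]])
E
cat > m.py <<'E'
from h import *
t=camera_info('top')
def c1(u,v): return ((u+.5)/6-.5+315,(v+.5)/6-.5+85)
def c2(u,v): return ((u+.5)/4-.5+155,(v+.5)/4-.5+55)
for n,p,z in [('h fl',c1(487,108),.046),('h fr',c1(489,151),.046),('h bl',c1(662,101),.046),('h br',c1(663,146),.046),('lipL',c1(80,97),.018),('lipR',c1(92,252),.009),('lipM',c1(84,170),.018),
 ('brass',c2(290,175),.006),('steel',c2(273,376),.006),('Rfront a',c2(333,40),.07),('Rfront b',c2(296,515),.07),('Rrear a',c2(75,22),.072),('Rrear b',c2(30,508),.072)]:
    print(n,np.round(p,1),atz(t,p,z).round(4))
E
python3 m.py
python3 - <<'E'
from h import *
a=np.load('scene0i.npy')
c=a[240:305,130:290]; save('c3',cv2.resize(c,None,fx=5,fy=5,interpolation=cv2.INTER_CUBIC))
c=a[195:355,380:520]; save('c4',cv2.resize(c,None,fx=3.7,fy=3.7,interpolation=cv2.INTER_CUBIC))
E
```

```text
h fl [395.8 102.6] [ 0.6215 -0.2507  0.046 ]
h fr [396.1 109.8] [ 0.6047 -0.2507  0.046 ]
h bl [424.9 101.4] [ 0.6234 -0.3185  0.046 ]
h br [425.1 108.9] [ 0.6057 -0.318   0.046 ]
lipL [327.9 100.8] [ 0.6368 -0.0964  0.018 ]
lipR [329.9 126.6] [ 0.577  -0.0996  0.009 ]
lipM [328.6 112.9] [ 0.6076 -0.0971  0.018 ]
brass [227.1  98.4] [0.6533 0.1431 0.006 ]
steel [222.9 148.6] [0.5321 0.1535 0.006 ]
Rfront a [237.9  64.6] [0.7122 0.106  0.07  ]
Rfront b [228.6 183.4] [0.4427 0.128  0.07  ]
Rrear a [173.4  60.1] [0.729  0.2546 0.072 ]
Rrear b [162.1 181.6] [0.4505 0.277  0.072 ]
```

View pics/c3.png

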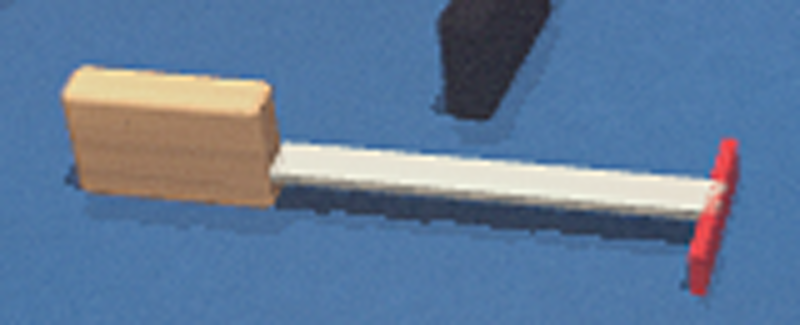

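View pics/c4.png

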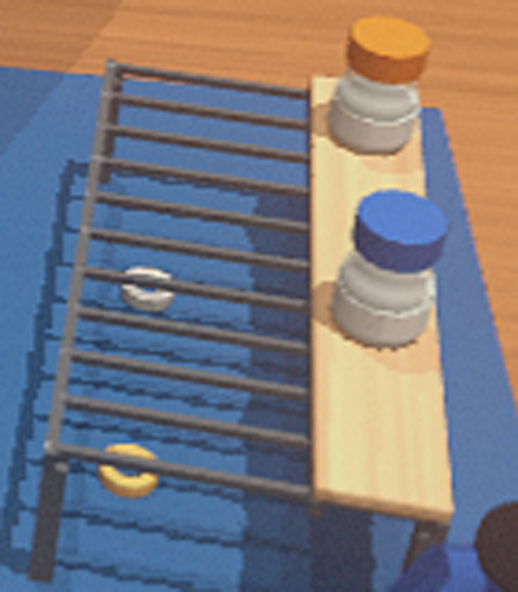

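```bash
python3 - <<'E'
from h import *
s=camera_info('scene');t=camera_info('top')
def c3(u,v): return ((u+.5)/5-.5+130,(v+.5)/5-.5+240)
def c4(u,v): return ((u+.5)/3.7-.5+380,(v+.5)/3.7-.5+195)
for n,p,z in [('brass',c4(129,471),.005),('steel',c4(148,290),.005),('Rfront -y',c4(57,450),.07),('Rfront +y',c4(112,66),.07),('h',c3(65,97),.046),('h',c3(258,113),.046),('h',c3(82,70),.046),('h',c3(270,85),.046),('lip end near top',c3(704,205),.018),('lip far top',c3(730,140),.018)]:
    print(n,np.round(p,1),atz(s,p,z).round(4))
d=np.load('top0.npy')
for uv in [(520,30),(520,100),(520,150),(560,100),(620,40),(525,200),(470,130),(550,165),(590,170),(540,80),(515,110),(460,10)]:
    e,v=ray(t,uv); print(uv,(e+v*d[uv[1],uv[0]]).round(3))
E
```

```text
brass [414.5 321.9] [0.6552 0.1472 0.005 ]
steel [419.6 273. ] [0.5351 0.157  0.005 ]
Rfront -y [395.  316.3] [0.713  0.1119 0.07  ]
Rfront +y [409.9 212.5] [0.4419 0.1325 0.07  ]
h [142.6 259. ] [ 0.6255 -0.3123  0.046 ]
h [181.2 262.2] [ 0.6228 -0.2456  0.046 ]
h [146.  253.6] [ 0.611 -0.313  0.046]
h [183.6 256.6] [ 0.6081 -0.2472  0.046 ]
lip end near top [270.4 280.6] [ 0.6126 -0.096   0.018 ]
lip far top [275.6 267.6] [ 0.5783 -0.0948  0.018 ]
(520, 30) [ 0.821 -0.586  0.001]
(520, 100) [ 0.639 -0.568  0.001]
(520, 150) [ 0.515 -0.56  -0.002]
(560, 100) [ 0.586 -0.568  0.188]
(620, 40) [ 0.717 -0.717  0.203]
(525, 200) [ 0.39  -0.541  0.051]
(470, 130) [ 0.56  -0.428  0.024]
(550, 165) [ 0.473 -0.62   0.028]
(590, 170) [ 0.455 -0.697  0.071]
(540, 80) [ 0.65  -0.563  0.121]
(515, 110) [ 0.601 -0.531  0.051]
(460, 10) [ 0.867 -0.43   0.011]
```

{"op": "apply_moves", "data": {
  "deltas": [
    {"tx":0.03,"tz":0.04,"turn":-0.14,"gripper":0.06},
    {"tx":0.06,"tz":0.075,"turn":-0.28,"gripper":0.06},
    {"tx":0.09,"tz":0.11,"turn":-0.42,"gripper":0.06},
    {"tx":0.12,"tz":0.145,"turn":-0.56,"gripper":0.06},
    {"tx":0.15,"tz":0.18,"turn":-0.7,"gripper":0.06}
  ],
  "newtons": 40
}}

```text
invalid input at $.deltas[0]: expected keys tx, ty, tz, turn, gripper
```

{"op": "apply_moves", "data": {
  "deltas": [
    {"tx":0.03,"ty":0,"tz":0.04,"turn":-0.14,"gripper":0.06},
    {"tx":0.06,"ty":0,"tz":0.075,"turn":-0.28,"gripper":0.06},
    {"tx":0.09,"ty":0,"tz":0.11,"turn":-0.42,"gripper":0.06},
    {"tx":0.12,"ty":0,"tz":0.145,"turn":-0.56,"gripper":0.06},
    {"tx":0.15,"ty":0,"tz":0.18,"turn":-0.7,"gripper":0.06}
  ],
  "newtons": 40
}}

```text
time_s: 0.65
tcp_pos: [0.2649, -0.4427, 0.2433]
eef_rot: [-90.0, -0.0, 54.3]
contact_force: [0.6, 0.3, -0.1]
gripper_width: 0.0608
```

{"op": "apply_moves", "data": {
  "deltas": [
    {"tx":0.042,"ty":0,"tz":-0.022,"turn":-0.14,"gripper":0.06},
    {"tx":0.084,"ty":0,"tz":-0.045,"turn":-0.28,"gripper":0.06},
    {"tx":0.126,"ty":0,"tz":-0.068,"turn":-0.42,"gripper":0.06},
    {"tx":0.168,"ty":0,"tz":-0.092,"turn":-0.56,"gripper":0.06},
    {"tx":0.21,"ty":0,"tz":-0.115,"turn":-0.663,"gripper":0.06}
  ]
}}

```text
time_s: 1.15
tcp_pos: [0.4826, -0.3408, 0.2436]
eef_rot: [-90.0, 0.0, 92.3]
contact_force: [-0.6, -0.7, 0.1]
gripper_width: 0.06
```

```bash
python3 -c "
from h import *
print(r.get_state())"
```

```text
{'time_s': 1.15, 'joints': array([-1.62812938e+01,  1.26713210e+01, -1.03192526e+01, -1.57456755e-03,
       -6.70007720e+01,  1.86199877e+01]), 'qd': array([34.05117153, 21.19926473, 27.11153539,  0.23097848, -6.02808816,
       22.74316568]), 'joint_torque': array([ -2.27418534, -50.04727721,  26.39183164,   6.53493538,
         0.16352615,  -0.31527973]), 'tcp_pos': array([ 0.48261543, -0.34075922,  0.24362912]), 'eef_rot': array([-9.00086642e+01,  1.38962388e-03,  9.23380787e+01]), 'contact_force': array([-0.63850997, -0.66341289,  0.05555793]), 'moment': array([-0.13191123,  0.05806578, -0.03615055]), 'gripper_width': 0.06004667263864473}
```

{"op": "apply_moves", "data": {
  "deltas": [
    {"tx":0.018,"ty":0.02,"tz":-0.04,"turn":0,"gripper":0.06},
    {"tx":0.036,"ty":0.04,"tz":-0.08,"turn":0,"gripper":0.06},
    {"tx":0.054,"ty":0.07,"tz":-0.12,"turn":0,"gripper":0.06},
    {"tx":0.054,"ty":0.09,"tz":-0.134,"turn":0,"gripper":0.06},
    {"tx":0.054,"ty":0.09,"tz":-0.134,"turn":0,"gripper":0.06}
  ]
}}

```text
time_s: 1.65
tcp_pos: [0.613, -0.2816, 0.1485]
eef_rot: [-89.6, -0.1, 92.1]
contact_force: [-0.9, 1.2, -0.6]
gripper_width: 0.0597
```

```bash
python3 - <<'E'
from h import *
s=r.get_state(); print(s['tcp_pos'],s['eef_rot'])
a,d=capture('wrist'); np.savez('w1.npz',a=a,d=d,p=s['tcp_pos'],e=s['eef_rot']); save('w1',a)
E
```

```text
[ 0.61297771 -0.28159345  0.14854854] [-89.62006731  -0.11955711  92.09378553]
```

View pics/w1.png

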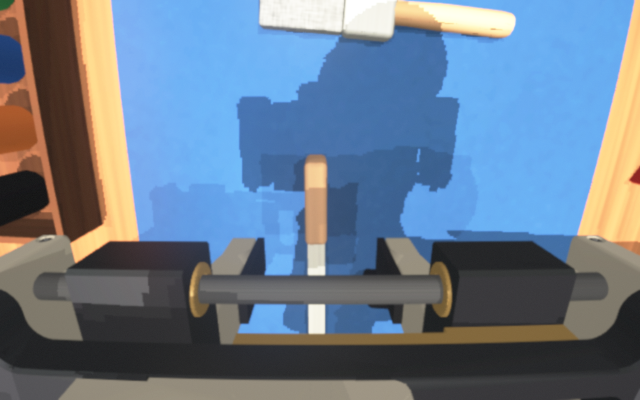

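The wrist view shows the wooden handle between the open fingers. It runs from its back end at (316,156) to its front end at (315,242), with the strip continuing below.

```bash
python3 - <<'E'
from h import *
w=camera_info('wrist');z=np.load('w1.npz')
Rt=R.from_euler('xyz',z['e'],degrees=True).as_matrix();T=w['tool_from_camera']
Rw=Rt@T[:3,:3];eye=z['p']+Rt@T[:3,3]
for uv,h in [((306,163),.046),((326,163),.046),((304,243),.046),((326,243),.046),((316,156),.046),((308,335),.018),((325,335),.018)]:
    P=atz(w,uv,h,Rw,eye); print(uv,P.round(4),(Rt.T@(P-z['p'])).round(4))
a=z['a'][140:340,240:400]; save('w1c',cv2.resize(a,None,fx=3,fy=3,interpolation=cv2.INTER_CUBIC))
E
```

```text
(306, 163) [ 0.6246 -0.3176  0.046 ] [-0.0366  0.1024 -0.011 ]
(326, 163) [ 0.6092 -0.3182  0.046 ] [-0.0366  0.1025  0.0044]
(304, 243) [ 0.6247 -0.2508  0.046 ] [ 0.0302  0.1025 -0.0135]
(326, 243) [ 0.6065 -0.2514  0.046 ] [0.0302 0.1026 0.0047]
(316, 156) [ 0.6171 -0.3233  0.046 ] [-0.042   0.1024 -0.0033]
(308, 335) [ 0.6195 -0.1355  0.018 ] [ 0.1455  0.1308 -0.0127]
(325, 335) [ 0.6021 -0.136   0.018 ] [0.1456 0.1309 0.0047]
```

View pics/w1c.png

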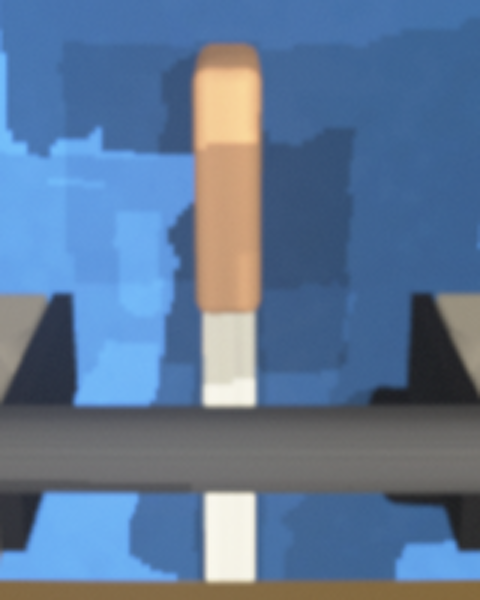

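{"op": "apply_moves", "data": {
  "deltas": [
    {"tx":0,"ty":0.04,"tz":-0.004,"turn":0,"gripper":0.06},
    {"tx":0,"ty":0.08,"tz":-0.004,"turn":0,"gripper":0.06},
    {"tx":0,"ty":0.11,"tz":-0.004,"turn":0,"gripper":0.06},
    {"tx":0,"ty":0.125,"tz":-0.004,"turn":0,"gripper":0.06},
    {"tx":0,"ty":0.125,"tz":-0.004,"turn":0,"gripper":0.06}
  ]
}}

```text
time_s: 2.2
tcp_pos: [0.6157, -0.2836, 0.0275]
eef_rot: [-89.9, -0.0, 92.0]
contact_force: [0.7, -0.4, 0.6]
gripper_width: 0.06
```

```bash
python3 - <<'E'
from h import *
s=r.get_state(); print(s['tcp_pos'],s['eef_rot'],s['contact_force'])
a,d=capture('wrist'); save('w2',a)
s=r.get_state(); print(s['tcp_pos'],s['eef_rot'],s['contact_force'])
E
```

```text
[ 0.615671   -0.28358403  0.02754974] [-8.98522611e+01 -2.89423432e-02  9.19607084e+01] [ 0.67161131 -0.40545739  0.60269431]
[ 0.61694583 -0.28381437  0.0293012 ] [-8.99920890e+01  2.09615056e-02  9.19893060e+01] [ 0.45111687 -0.42529217  0.10449344]
```

View pics/w2.png

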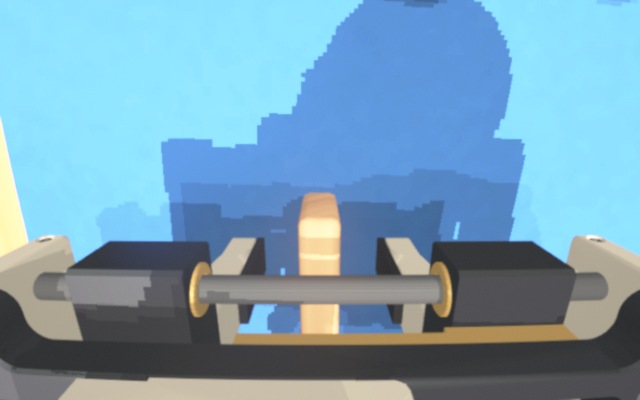

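The handle is centred between the fingers at column 320. I'll go down slightly further and close.

{"op": "apply_moves", "data": {
  "deltas": [
    {"tx":0,"ty":0.004,"tz":0,"turn":0,"gripper":0.06},
    {"tx":0,"ty":0.004,"tz":0,"turn":0,"gripper":0.01},
    {"tx":0,"ty":0.004,"tz":0,"turn":0,"gripper":0.01},
    {"tx":0,"ty":0.004,"tz":0,"turn":0,"gripper":0.01},
    {"tx":0,"ty":0.004,"tz":0,"turn":0,"gripper":0.01}
  ],
  "newtons": 45
}}

```text
time_s: 2.75
tcp_pos: [0.6173, -0.2833, 0.0251]
eef_rot: [-90.0, 0.0, 92.0]
contact_force: [-0.2, 0.3, 0.2]
gripper_width: 0.0334
```

{"op": "apply_moves", "data": {
  "deltas": [
    {"tx":0,"ty":0,"tz":0,"turn":0,"gripper":0.01},
    {"tx":0,"ty":0,"tz":0,"turn":0,"gripper":0.01}
  ]
}}

```text
time_s: 2.95
tcp_pos: [0.617, -0.2832, 0.0246]
eef_rot: [-90.0, 0.0, 92.0]
contact_force: [0.0, 0.4, 3.7]
gripper_width: 0.018
```

{"op": "apply_moves", "data": {
  "deltas": [
    {"tx":0,"ty":-0.011,"tz":0,"turn":0,"gripper":0.01},
    {"tx":0,"ty":-0.022,"tz":0,"turn":0,"gripper":0.01},
    {"tx":0.03,"ty":-0.022,"tz":-0.005,"turn":0.03,"gripper":0.01},
    {"tx":0.06,"ty":-0.022,"tz":-0.009,"turn":0.05,"gripper":0.01},
    {"tx":0.09,"ty":-0.022,"tz":-0.013,"turn":0.08,"gripper":0.01}
  ],
  "newtons": 50
}}

```text
time_s: 3.45
tcp_pos: [0.6273, -0.1922, 0.0478]
eef_rot: [-90.1, 0.0, 87.3]
contact_force: [0.4, -0.1, -1.4]
gripper_width: 0.0177
```

{"op": "apply_moves", "data": {
  "deltas": [
    {"tx":0.03,"ty":0,"tz":-0.001,"turn":0.02,"gripper":0.01},
    {"tx":0.06,"ty":0,"tz":-0.002,"turn":0.037,"gripper":0.01},
    {"tx":0.079,"ty":0,"tz":-0.003,"turn":0.037,"gripper":0.01},
    {"tx":0.079,"ty":0,"tz":-0.003,"turn":0.037,"gripper":0.01}
  ]
}}

```text
time_s: 3.85
tcp_pos: [0.6344, -0.1116, 0.0479]
eef_rot: [-90.1, -0.0, 85.5]
contact_force: [0.9, -0.6, -2.0]
gripper_width: 0.0178
```

```bash
python3 - <<'E'
from h import *
for n in ['top','scene']:
    a,d=capture(n); np.save(n+'1i.npy',a); np.save(n+'1.npy',d); save(n+'1',a)
s=r.get_state(); print(s['tcp_pos'],s['eef_rot'],s['contact_force'],s['gripper_width'])
a=np.load('top1i.npy')[50:200,150:340]; save('c5',cv2.resize(a,None,fx=4,fy=4,interpolation=cv2.INTER_CUBIC))
a=np.load('scene1i.npy')[190:360,260:500]; save('c6',cv2.resize(a,None,fx=3.3,fy=3.3,interpolation=cv2.INTER_CUBIC))
E
```

```text
[ 0.63386562 -0.11361448  0.04748892] [-9.00560766e+01 -6.15358901e-03  8.53732405e+01] [-0.87554907 -0.3567505  -1.73339958] 0.017782440590728442
```

View pics/c5.png

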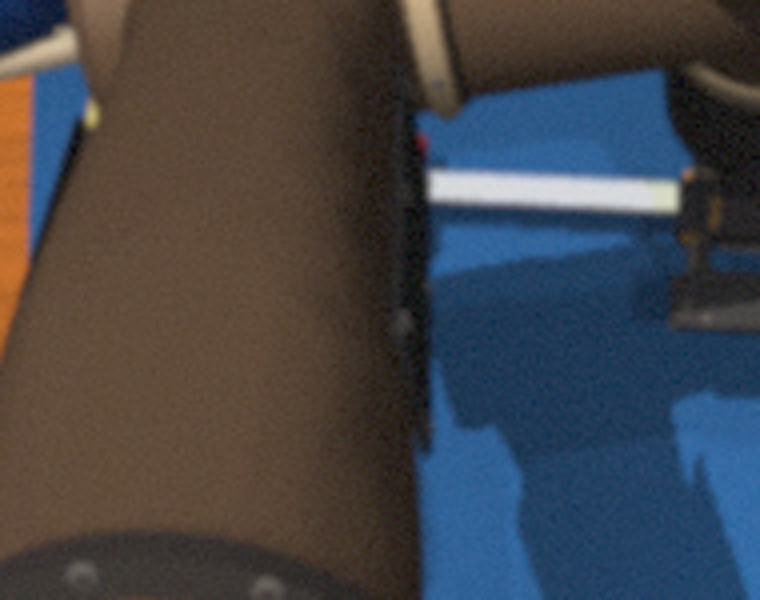

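View pics/c6.png

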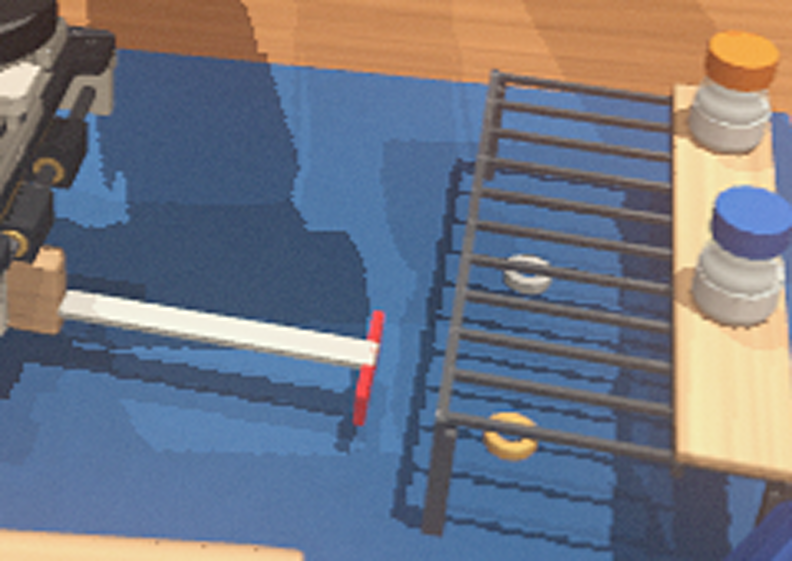

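```bash
cat > ov.py <<'E'
from h import *
def ov(img,g,yaw,lift,ring,name,box=(260,190,240,170),f=3.3):
    s=camera_info('scene'); u=np.array([np.cos(yaw),np.sin(yaw),0]);v=np.array([-u[1],u[0],0])
    x0,y0,w,h=box
    im=cv2.resize(img[y0:y0+h,x0:x0+w],None,fx=f,fy=f,interpolation=cv2.INTER_CUBIC)
    P=lambda X:tuple(int(round(q)) for q in (proj(s,X)-[x0-.5,y0-.5])*f)
    for x in (.185,.190):
        c=[P(np.array([g[0],g[1],lift+z])+u*x+v*y) for y,z in [(-.03,0),(.03,0),(.03,.018),(-.03,.018)]]
        cv2.polylines(im,[np.array(c)],True,(0,255,0),1)
    for rad in (.0065,.013):
        c=[P([ring[0]+rad*np.cos(t),ring[1]+rad*np.sin(t),.008]) for t in np.linspace(0,6.28,40)]
        cv2.polylines(im,[np.array(c)],True,(255,0,255),1)
    save(name,im)
E
python3 - <<'E'
from ov import *
ov(np.load('scene1i.npy'),(.6339,-.1136),np.radians(85.4),.0225,(.6552,.1472),'o1')
E
```

```text
(no output)
```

View pics/o1.png

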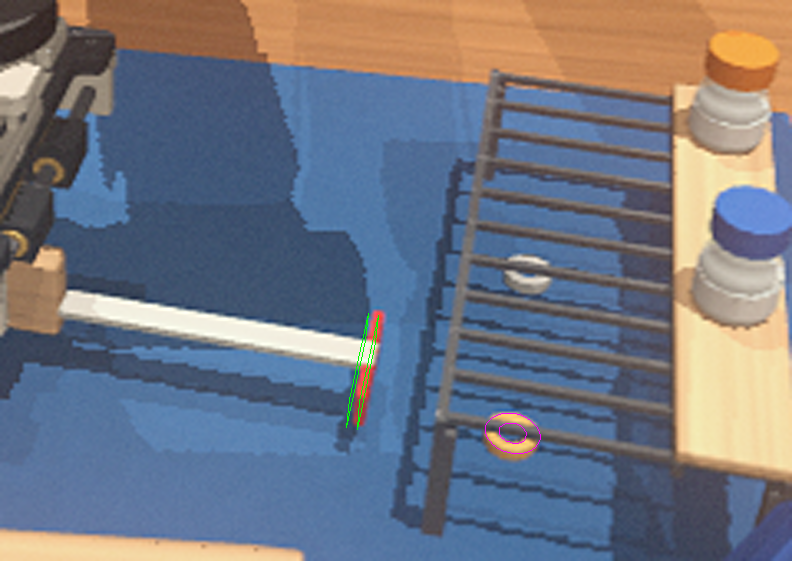

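{"op": "apply_moves", "data": {
  "deltas": [
    {"tx":0.02,"ty":0,"tz":0,"turn":0,"gripper":0.01},
    {"tx":0.04,"ty":0,"tz":0,"turn":0,"gripper":0.01},
    {"tx":0.065,"ty":0,"tz":0,"turn":0,"gripper":0.01},
    {"tx":0.09,"ty":0,"tz":0,"turn":0,"gripper":0.01},
    {"tx":0.097,"ty":0,"tz":0,"turn":0,"gripper":0.01}
  ]
}}

```text
time_s: 4.45
tcp_pos: [0.6419, -0.0164, 0.0471]
eef_rot: [-90.0, -0.0, 85.3]
contact_force: [0.1, 0.1, -0.8]
gripper_width: 0.0178
```

{"op": "apply_moves", "data": {
  "deltas": [
    {"tx":0,"ty":0,"tz":0,"turn":0,"gripper":0.01},
    {"tx":0,"ty":0,"tz":0,"turn":0,"gripper":0.01}
  ]
}}

```text
time_s: 4.65
tcp_pos: [0.6413, -0.0184, 0.0467]
eef_rot: [-90.0, 0.0, 85.3]
contact_force: [0.1, 0.6, -1.1]
gripper_width: 0.018
```

```bash
python3 - <<'E'
from ov import *
a,d=capture('scene'); np.save('scene2i.npy',a)
s=r.get_state(); print(s['tcp_pos'],s['eef_rot'],s['contact_force'],s['gripper_width'])
p=s['tcp_pos']
ov(a,(p[0],p[1]),np.radians(s['eef_rot'][2]),p[2]-.025,(.655,.146),'o2',box=(350,200,170,140),f=4.2)
E
```

```text
[ 0.64118652 -0.01854019  0.0465924 ] [-8.99850948e+01  6.07745568e-03  8.52441523e+01] [ 0.05803378 -0.9743954  -1.25178008] 0.017995381688673588
```

View pics/o2.png

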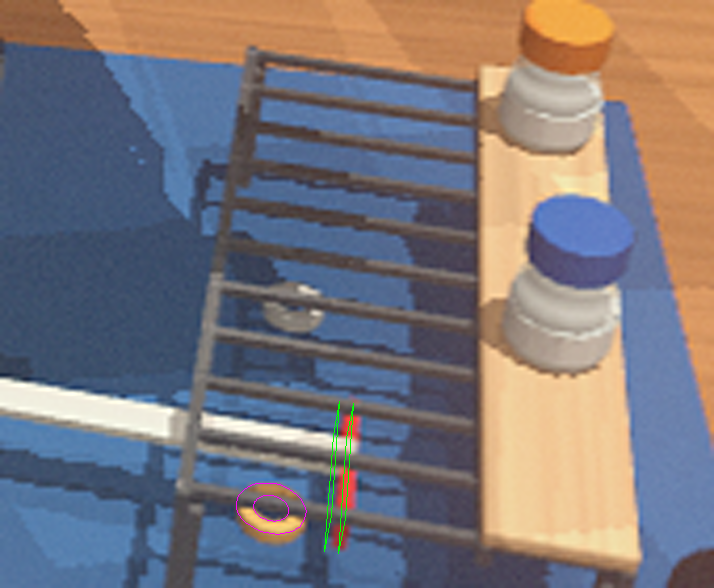

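The lip (crop x about 345) is past the ring's back edge (305) and centred on it, with about 11 mm of clearance. I'll lower it now.

{"op": "apply_moves", "data": {
  "deltas": [
    {"tx":0,"ty":0.007,"tz":0,"turn":0,"gripper":0.01},
    {"tx":0,"ty":0.014,"tz":0,"turn":0,"gripper":0.01},
    {"tx":0,"ty":0.021,"tz":0,"turn":0,"gripper":0.01},
    {"tx":0,"ty":0.0215,"tz":0,"turn":0,"gripper":0.01},
    {"tx":0,"ty":0.0215,"tz":0,"turn":0,"gripper":0.01}
  ]
}}

```text
time_s: 5.2
tcp_pos: [0.6411, -0.0176, 0.0245]
eef_rot: [-90.0, 0.0, 85.3]
contact_force: [-0.2, 0.7, -1.4]
gripper_width: 0.0177
```

```bash
python3 - <<'E'
from ov import *
a,d=capture('scene'); np.save('scene3i.npy',a)
s=r.get_state(); print(s['tcp_pos'],s['eef_rot'],s['contact_force'],s['gripper_width'])
p=s['tcp_pos']
ov(a,(p[0],p[1]+.0045),np.radians(s['eef_rot'][2]),p[2]-.025,(.655,.146),'o3',box=(350,200,170,140),f=4.2)
E
```

```text
[ 0.64115    -0.01750942  0.0245008 ] [-8.99649297e+01  5.98312171e-03  8.52906131e+01] [-3.60810565e-01 -2.55004812e-04 -2.04146777e+00] 0.01764754083223694
```

View pics/o3.png

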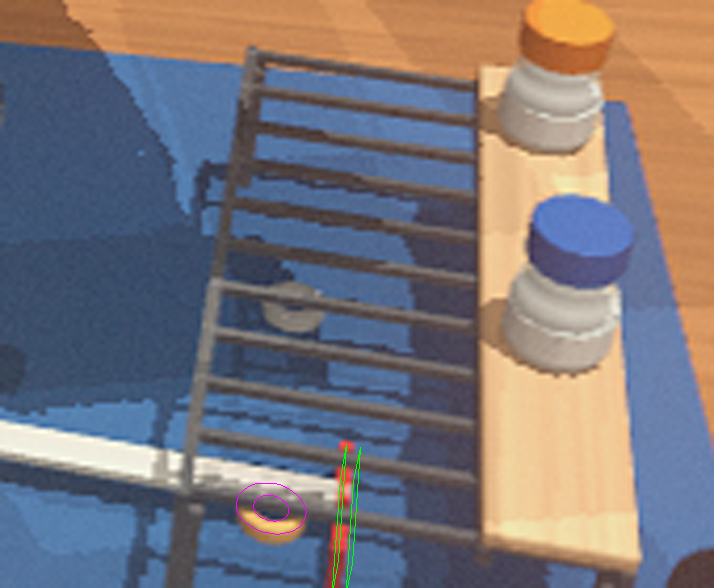

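{"op": "apply_moves", "data": {
  "deltas": [
    {"tx":-0.005,"ty":0,"tz":0,"turn":0,"gripper":0.01},
    {"tx":-0.01,"ty":0,"tz":0,"turn":0,"gripper":0.01},
    {"tx":-0.016,"ty":0,"tz":0,"turn":0,"gripper":0.01},
    {"tx":-0.022,"ty":0,"tz":0,"turn":0,"gripper":0.01},
    {"tx":-0.03,"ty":0,"tz":0,"turn":0,"gripper":0.01}
  ]
}}

```text
time_s: 5.75
tcp_pos: [0.6389, -0.0478, 0.0251]
eef_rot: [-90.0, -0.0, 85.3]
contact_force: [-0.1, 1.1, -1.6]
gripper_width: 0.0178
```

```bash
python3 - <<'E'
from ov import *
a,d=capture('scene'); np.save('scene4i.npy',a)
s=r.get_state(); print(s['tcp_pos'],s['eef_rot'],s['contact_force'],s['gripper_width'])
a=a[200:340,350:520]; save('o4',cv2.resize(a,None,fx=4.2,fy=4.2,interpolation=cv2.INTER_CUBIC))
E
```

```text
[ 0.63856365 -0.04893081  0.02501433] [-8.99794177e+01  9.10620681e-03  8.52627890e+01] [-0.18971494  0.00292225 -1.15174243] 0.017765506636658945
```

View pics/o4.png

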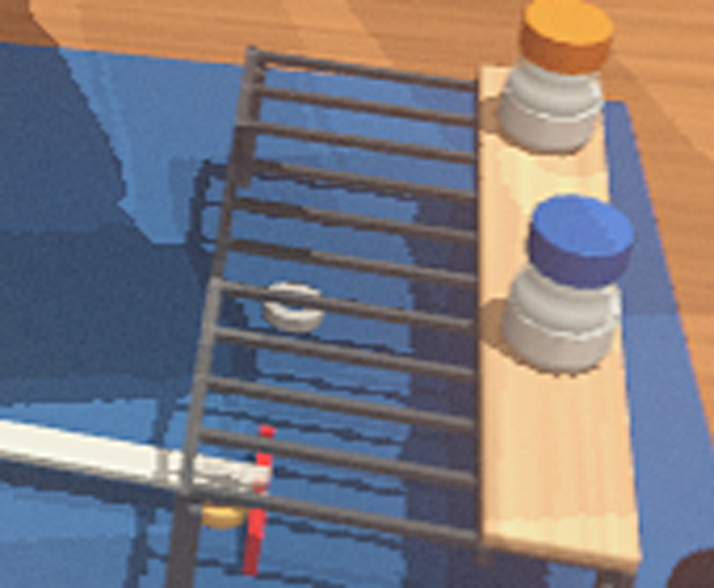

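The ring (crop 222,515) is captured in front of the lip (258,500), and the steel ring hasn't moved. I'll keep pulling.

{"op": "apply_moves", "data": {
  "deltas": [
    {"tx":-0.009,"ty":0,"tz":0,"turn":0,"gripper":0.01},
    {"tx":-0.018,"ty":0,"tz":0,"turn":0,"gripper":0.01},
    {"tx":-0.028,"ty":0,"tz":0,"turn":0,"gripper":0.01},
    {"tx":-0.038,"ty":0,"tz":0,"turn":0,"gripper":0.01},
    {"tx":-0.048,"ty":0,"tz":0,"turn":0,"gripper":0.01}
  ]
}}

```text
time_s: 6.3
tcp_pos: [0.6349, -0.0961, 0.0251]
eef_rot: [-90.0, -0.0, 85.3]
contact_force: [0.1, 0.6, -1.3]
gripper_width: 0.0183
```

{"op": "apply_moves", "data": {
  "deltas": [
    {"tx":-0.01,"ty":0,"tz":0,"turn":0,"gripper":0.01},
    {"tx":-0.02,"ty":0,"tz":0,"turn":0,"gripper":0.01},
    {"tx":-0.028,"ty":0,"tz":0,"turn":0,"gripper":0.01},
    {"tx":-0.034,"ty":0,"tz":0,"turn":0,"gripper":0.01},
    {"tx":-0.038,"ty":0,"tz":0,"turn":0,"gripper":0.01}
  ]
}}

```text
time_s: 6.8
tcp_pos: [0.6318, -0.1336, 0.025]
eef_rot: [-90.0, 0.0, 85.3]
contact_force: [0.2, 0.7, -1.5]
gripper_width: 0.0175
```

```bash
python3 - <<'E'
from ov import *
a,d=capture('scene'); np.save('scene5i.npy',a)
s=r.get_state(); print(s['tcp_pos'],s['eef_rot'],s['contact_force'],s['gripper_width'])
a=a[200:360,280:460]; save('o5',cv2.resize(a,None,fx=3.7,fy=3.7,interpolation=cv2.INTER_CUBIC))
E
```

```text
[ 0.63172969 -0.13390152  0.02502526] [-8.99923269e+01  5.18730880e-03  8.52746655e+01] [ 0.74550383  0.02123546 -1.60254373] 0.018103803130959828
```

View pics/o5.png

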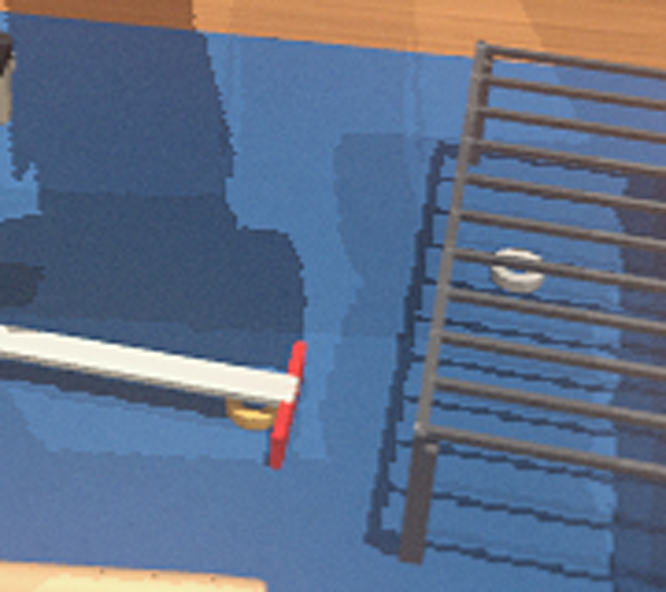

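The ring (crop 250,413) is about 75 mm clear in front of the rack. I'll set the rake down and release it.

{"op": "apply_moves", "data": {
  "deltas": [
    {"tx":0,"ty":0.0007,"tz":0,"turn":0,"gripper":0.0178},
    {"tx":0,"ty":0.0007,"tz":0,"turn":0,"gripper":0.03},
    {"tx":0,"ty":0.0007,"tz":0,"turn":0,"gripper":0.05},
    {"tx":0,"ty":0.0007,"tz":0,"turn":0,"gripper":0.05},
    {"tx":0,"ty":0.0007,"tz":0,"turn":0,"gripper":0.05}
  ]
}}

```text
time_s: 7.35
tcp_pos: [0.632, -0.1328, 0.0244]
eef_rot: [-90.0, -0.0, 85.3]
contact_force: [0.4, -0.7, 0.5]
gripper_width: 0.0445
```

{"op": "apply_moves", "data": {
  "deltas": [
    {"tx":0,"ty":0,"tz":0,"turn":0,"gripper":0.05},
    {"tx":0,"ty":-0.02,"tz":0,"turn":0,"gripper":0.05},
    {"tx":0,"ty":-0.05,"tz":0,"turn":0,"gripper":0.05},
    {"tx":0,"ty":-0.09,"tz":0,"turn":0,"gripper":0.05},
    {"tx":0,"ty":-0.13,"tz":0,"turn":0,"gripper":0.05}
  ]
}}

```text
time_s: 7.85
tcp_pos: [0.6314, -0.133, 0.1554]
eef_rot: [-89.9, 0.0, 85.3]
contact_force: [1.6, -0.6, -0.4]
gripper_width: 0.0502
```

{"op": "apply_moves", "data": {
  "deltas": [
    {"tx":-0.04,"ty":0,"tz":0,"turn":0,"gripper":0.05},
    {"tx":-0.08,"ty":0,"tz":0,"turn":0,"gripper":0.05},
    {"tx":-0.12,"ty":0,"tz":0,"turn":0,"gripper":0.05},
    {"tx":-0.12,"ty":0,"tz":0,"turn":0,"gripper":0.05},
    {"tx":-0.12,"ty":0,"tz":0,"turn":0,"gripper":0.05}
  ]
}}

```text
time_s: 8.35
tcp_pos: [0.6216, -0.2536, 0.1541]
eef_rot: [-90.0, -0.0, 85.2]
contact_force: [0.0, 0.4, -0.5]
gripper_width: 0.0501
```

```bash
python3 - <<'E'
from ov import *
a,d=capture('scene'); save('s6',a); b,d=capture('top'); save('t6',b)
s=r.get_state(); print(s['time_s'],s['tcp_pos'],s['eef_rot'],s['contact_force'],s['gripper_width'])
a=a[200:360,180:460]; save('o6',cv2.resize(a,None,fx=2.8,fy=2.8,interpolation=cv2.INTER_CUBIC))
E
```

```text
8.45 [ 0.62199791 -0.25214848  0.15423274] [-8.99841591e+01 -7.23564204e-03  8.53079788e+01] [ 0.01924807  0.86818692 -0.90298873] 0.04987450615179132
```

View pics/o6.png

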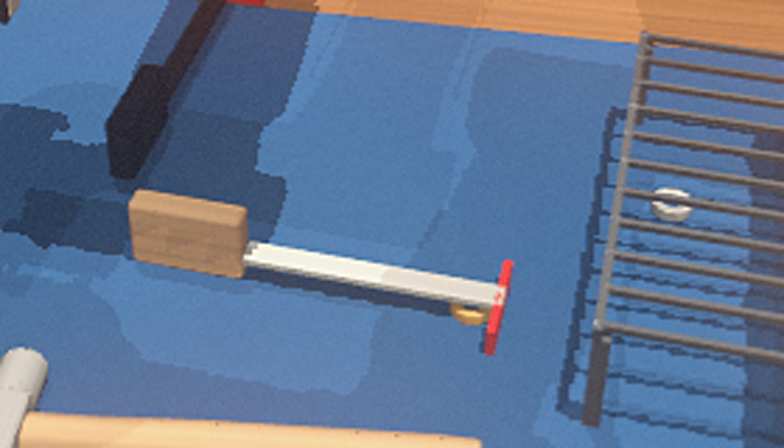

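View pics/t6.png

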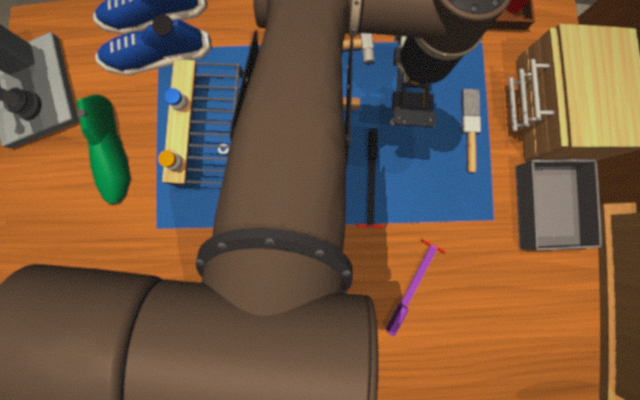

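The rake lies flat and is released. The ring sits in front of the lip, clear of the rack, and the steel ring (top pixel 223,149) hasn't moved. I'm handing in.

```bash
python3 -c "
from h import *
print(r.close_job())"
```

```text
the job is handed in; nothing more can be done
None
```

The brass ring is out in front of the rack, and I handed the job in at about 8.5 s. The hand-in gives no verdict, so what follows rests on my own last checks.

I took the wooden-handled rake across its 18 mm sides and lifted it about 22 mm. I lowered the red lip about 11 mm behind the brass ring, drew the ring out by about 116 mm of rake travel, then set the rake down, let go and backed off.

**Last checks:**
- **Brass ring:** it lies just in front of the lip, about 75 mm clear of the rack's front edge. That distance is worked out from the arm's position at the end of the pull.
- **Rake:** it looks flat on the bench and is released.
- **Steel ring:** it is at the same pixel in the top view as at the start, (223,149).
- **Arm:** it is 15 cm up and away from everything. Force readings stayed within a few newtons, and nothing in the views or readings suggested the gripper touched the brass ring.

**Disagreements and limits:**
- **Camera offset:** the scene camera put things 3–5 mm farther in y than the top and wrist cameras and the arm. I corrected for this when placing the lip.
- **Blocked view:** the arm hid the brass ring from the top camera at the end. Its final place was therefore seen only in the scene view, with the rake's strip partly covering it.

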